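Lay out the stamping place on the packing desk

ROBOT

A 6-joint arm with a two-finger parallel gripper is mounted at the origin on the work surface. World frame = base frame: x ahead of the robot, y to its left, z up, the work surface at z = 0. Lengths are in mm, angles in rad, forces in N, time in s.
With the tool pointing down it reaches from about 350 to 975 mm from the base axis. Payload 7.1 kg.
Tool frame: the origin (TCP) lies midway between the tips of the shut fingers; the grasp point (between the pads) lies ctrl.grip_point_offset behind it (ctrl.grip_point_offset is the distance from the TCP to the grasp point, in mm); z points along the fingers, y is the line along which they close (so a half turn about z gives the same grasp; the last joint's range is limited). The gripper opens to 88 mm and grips with 3 to 60 N. Pads are 20 mm wide; open, the fingers measure 115 mm over their backs; the gripper's body (75 mm by 178 mm) begins 61 mm behind the grasp point.
Start: joints at [1.101, 0.423, 1.63, -0, 1.089, -0.019], TCP at [272.271, 562.56, 222.675] pointing down, gripper open.
Joint ranges: [-3, 3], [-0.9, 2.11], [0.09, 2.58], [-1.31, 4.45], [0.11, 2.69], [-2.54, 2.54]. Speed limits (rad/s): [2.39, 2.39, 3.01, 3.14, 3.14, 3.14].

INTERFACE

Orientations are given as a rotation vector (axis times angle).
In Python, from workcell import ctrl gives the robot as it stands.
- The arm moves only by the tool apply_moves, never from a script. Its argument "targets" is a list of rows, each an object of numbers: "tx", "ty", "tz": the shift along the world's x, y, z in m; "spin": the turn about the world's z in degrees. In form: [{"tx": .., "ty": .., "tz": .., "spin": ..}, ...]. A call has exactly 8 rows; each row is the pose to reach, as a shift and turn from the pose commanded when the call began; what a row does not reach only later rows make up. A row lasts 1/10 s, in which the tool goes at most 50 mm and 8.59 degrees, less where a joint would pass 70% of its speed; a pose out of reach is approached as far as the arm can. A call with a gripper value outside its range is refused whole. "gripper" is the closure, from -1 (fully open) to 1 (shut), set as the call begins (left out, the last holds). The fingers move at their own pace and stop on an object; the grip force is fixed at half the most. Time passes only in rows, so rows that repeat a pose let the fingers close, or fill a call up. It gives the time, the measured TCP pose, the force, the opening and the grip force at its end, in the units of the state.
- ctrl.get_obs(): the state, without advancing time (a new reading comes with each control period).
- ctrl.get_image(name): name is "scene" or "top"; returns the picture (480x640x3 uint8, red, green, blue); there is no depth.
- ctrl.get_calibration(name): a dict with "fov_y" (degrees; the focal length in pixels is half the picture's height over the tangent of half this angle, whatever the lens; pixels are square), "cx", "cy" (the principal point, pixels), "dist" ([k1, k2, p1, p2, k3] as OpenCV has them; the pictures are not rectified), "rvec" (rotation vector, rad) and "tvec" (3), from world to camera coordinates, as OpenCV has them. Camera axes: x right, y down, z forward; pixel columns grow to the right and rows downward; lengths in mm; the calibration is good to about 2 mm. A picture is of the moment at which its call begins. get_calibration takes no time and is no camera call.
- ctrl.close_job(): hands the job in; it is judged then, once.
Trained networks look in the newest picture that a camera, given by its name, has taken for a name from the list of things; names that differ only in an ending like _2 or _b are one class to them, and where a whole thing is asked for, a point or a joint stands for the part that bears it (a point fixed in the world has none). Each returns a list of dicts, best first, with "score" (0 to 1); they miss things now and then, are a little off and sometimes report something else, mostly with a low value. They report only what shows in the picture. A call takes as long as a camera call. They do not tell look-alikes from the thing itself.
- ctrl.outline_of(name, camera): "pixels" (480x640 bool, what is visible of it) and "box" ([left, top, right, bottom] in pixels, round what is visible of it).
- ctrl.pinpoint(name, camera): "uv" ([column, row] in pixels: a listed point, or the origin of a listed thing).
The state is a dict: "t": time; "qpos": joint angles; "qvel": joint speeds; "joint_torque": joint torques, N m; "ee_pos": TCP position; "orientation": TCP orientation; "ft_force": force on the tool from outside, world axes, zero at the start; "moment": the same for the moment, N m; "width": finger opening in mm; "grasp_force": force on a finger pad.
Only numpy, scipy, OpenCV 4.12 (cv2) and the standard library are available. Lean on these libraries where they do the work, as an engineer would, in place of code of your own. Each camera call takes 0.05 s, during which the arm holds its last target. There are 200 camera calls.

TASK

Lay out the stamping place as one straight row on the green mat: slide the red ink pad forward out from under the low wooden desk shelf and lay it in the white outline in the middle of the mat, then stand the wooden-handled hand stamp upright on the centre of the pad, its base lined up with the pad. Set the white tape roll flat on the mat midway between the pad and the blue clip dish, and the orange stapler upright midway between the pad and the yellow memo block, parallel to the pad. Leave the clip dish and the memo block where they stand.

Things in the scene. Friction and masses are not known exactly. Their poses are not given: they have to be found in the camera images.
- mat: Green mat fixed to the desk, 170 (x) by 400 (y) by 2 mm, a 124 x 77 mm white outline in its middle. Origin: centre of its underside. x: away from the robot; y: its length, the row. Dish and memo block stand on that line 160 mm either side of the middle, either way round. Stamp, tape, stapler start before its near edge; a blue roll, a marker and a 50 mm high tape measure lie behind its far edge.
- riser: Low pale wood desk shelf, fixed. Origin on the desk, x away from the robot. Board 200 x 200 x 12 mm, its front lip at x = -60 mm, underside 45 mm above the desk; side walls 10 mm thick at y = +-95 mm, open in front. Paper and a carton stand on it at x = 70 to 130 mm, up to 108 mm above the desk; a small sharpener (14 mm high) stands beside it at y = -135 mm.
- ink_pad: Flat black tin with red felt on top, 110 (x, long) by 62 (y) by 18 mm high, 0.12 kg. Origin: centre of its underside. Starts on the desk under the shelf's board, its x within 0.06 rad of the shelf's, its near (-x) end 37 to 53 mm in front of the lip, 27 mm free above it; slid 75 mm forward (along the shelf's -x) it is clear.
- stamp: Hand stamp; black base 50 (x, long) by 30 (y) by 22 mm high; on it an upright round pale wood handle: 16 mm neck at 34 mm height, 24 mm thick from 44 to 66 mm, top at 72 mm. 0.08 kg. Origin: centre of its underside. Starts upright on the desk.
- tape: Roll of white tape lying flat: ring 50 mm outside, 34 mm inside, 24 mm high, 0.05 kg. Origin: centre of its underside; turns about z do not matter. Starts on the desk.
- stapler: Small stapler, orange top, black base, 100 (x, long) by 28 (y) by 40 mm high, standing upright; sides: base 28 mm wide to 8 mm height, orange top 26 mm wide from 24 to 40 mm height. 0.16 kg. Origin: centre of its underside. Starts on the desk.
- clip_dish: Blue round paper-clip dish, 60 mm across the rim, 28 mm high, loose, standing on the mat. Origin: centre of its underside. To be left where it is.
- memo_block: Yellow square memo block, 56 by 56 by 30 mm high, loose, standing on the mat. Origin: centre of its underside. To be left where it is.
Things that resemble listed ones, but are neither listed nor needed, are in the scene too. Leave any purple or turquoise look-alike of the ink_pad alone.

How it is judged:
By the outcome, as a careful person would: the job done as asked, in the order asked, and still so for the second after the job is handed in, with the robot touching nothing.
It also fails if it takes over 118 s, if anything falls off the work surface, if the arm or the gripper's body presses on something with over 40 N, if the wrist force passes 120 N, or if a joint passes its speed limit or range.

## Working session

There is one attempt and no reset: what is moved stays moved. The work goes in short steps, Python scripts to look and compute and a tool call to move; the robot and the scene stay as the last step left them, time stands still between calls to the robot, and variables do not carry over. Pictures are saved under pics/ and viewed, at most 14 in all, crops included, and the job is handed in when it is done.

Besides the shell and the picture viewer there is one more tool, called after "Emit:" by a JSON object that holds its "op" and its "data", one argument or row to a line. apply_moves: Moves the arm, as the interface text tells. Its arguments: {"type":"object","properties":{"targets":{"type":"array"},"gripper":{"type":"number"}},"required":["targets"]}

```bash
ls; mkdir -p pics; cat > h.py <<'E'
import numpy as np, cv2
from workcell import ctrl
def cal(n):
    c=ctrl.get_calibration(n); f=240/np.tan(np.radians(c["fov_y"])/2)
    K=np.array([[f,0,c["cx"]],[0,f,c["cy"]],[0,0,1.]])
    return K,np.array(c["dist"],float),np.array(c["rvec"],float),np.array(c["tvec"],float)
def w(n,uv,z):
    "pixels to world at height z"
    K,d,r,t=cal(n); R=cv2.Rodrigues(r)[0]
    p=cv2.undistortPoints(np.array(uv,float).reshape(-1,1,2),K,d).reshape(-1,2)
    ray=np.c_[p,np.ones(len(p))]@R; C=-R.T@t
    return (C+ray*((z-C[2])/ray[:,2])[:,None])[:,:2]
def px(n,X):
    K,d,r,t=cal(n); return cv2.projectPoints(np.array(X,float).reshape(-1,1,3),r,t,K,d)[0].reshape(-1,2)
def save(n,f):
    cv2.imwrite("pics/"+f,ctrl.get_image(n)[:,:,::-1])
E
python3 - <<'E'
from h import *
print(ctrl.get_obs(), ctrl.grip_point_offset)
for n in("top","scene"):
    save(n,n+"0.png"); K,d,r,t=cal(n); print(n,-cv2.Rodrigues(r)[0].T@t,K[0,0])
for n in("top","scene"):
  for o in "mat riser ink_pad stamp tape stapler clip_dish memo_block".split():
    for q in ctrl.pinpoint(o,n)[:3]: print(n,o,round(q["score"],2),np.round(q["uv"],1),w(n,q["uv"],2 if o in("clip_dish","memo_block") else 0).round(1))
E
```

```text
pics
{'t': 0.0, 'qpos': array([ 1.10100503e+00,  4.23834223e-01,  1.63067169e+00, -3.53736678e-06,
        1.08860074e+00, -1.90010185e-02]), 'qvel': array([-1.16913896e-03, -4.33273252e-05, -5.03221242e-04, -4.26232095e-04,
        7.70065333e-04,  1.18443279e-04]), 'joint_torque': array([ 3.84100604e-04, -5.44632483e+01, -2.73655468e+01,  6.44519599e-02,
        2.31462240e-02, -9.16956265e-05]), 'ee_pos': array([272.02820723, 562.0860326 , 221.91302345]), 'orientation': array([-7.02035427e-01, -3.06177445e+00,  2.30843039e-03]), 'ft_force': array([ 0.51372568, -0.8093191 ,  0.56536178]), 'moment': array([ 0.02467548, -0.04250067,  0.01289728]), 'grasp_force': 0.0, 'width': 87.72508729390186} 18.700000000000003
top [ 420.6514539   -28.20484384 1408.06029173] 537.2883466899758
scene [1072.03847151 -964.3434687   746.2204539 ] 609.5251300948784
top mat 0.79 [225.1 192.5] [[624.9 228.9]]
top riser 0.73 [395.4 200.8] [[ 615.5 -222.1]]
top ink_pad 0.94 [452.8 271.1] [[ 433.7 -378.4]]
top ink_pad 0.87 [496.6 184.5] [[ 668.5 -494.8]]
top ink_pad 0.73 [342.2 253.3] [[472.7 -84.8]]
top stam
[... 153 characters left out ...]
2] [[476.7 250.7]]
top clip_dish 0.63 [165.8 188.1] [[632.6 387.8]]
top memo_block 0.92 [284.8 193.8] [[625.2  70.5]]
scene mat 0.64 [414.  215.6] [[629.1 224.5]]
scene mat 0.45 [311.1 319.2] [[ 614.  -221.6]]
scene riser 0.9 [310.  319.9] [[ 613.3 -224.3]]
scene riser 0.17 [387.1 248.3] [[634.   65.8]]
scene ink_pad 0.75 [178.1 339.2] [[ 437.  -390.3]]
scene ink_pad 0.67 [250.7 424. ] [[ 661.3 -477.6]]
scene ink_pad 0.67 [214.3 260.5] [[ 337.2 -163.8]]
scene stamp 0.59 [387.2 180.3] [[496.9 356.2]]
scene tape 0.67 [338.7 218.9] [[482.5 120.8]]
scene stapler 0.57 [362.  196.1] [[479.1 247.1]]
scene clip_dish 0.59 [441.1 184.5] [[628. 401.]]
scene memo_block 0.71 [385.4 244.2] [[625.   75.8]]
```

View pics/top0.png

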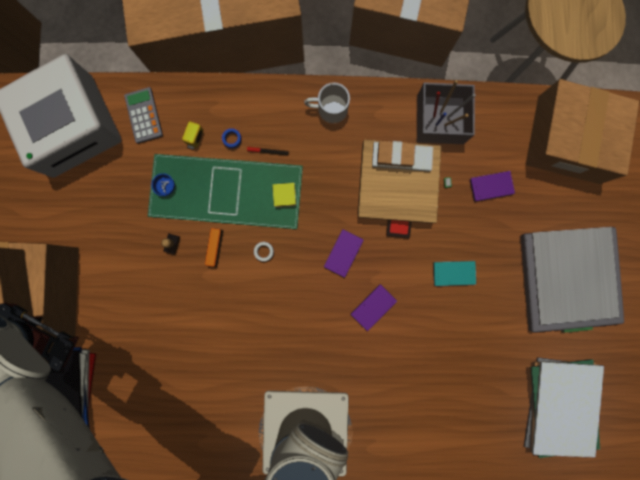

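View pics/scene0.png

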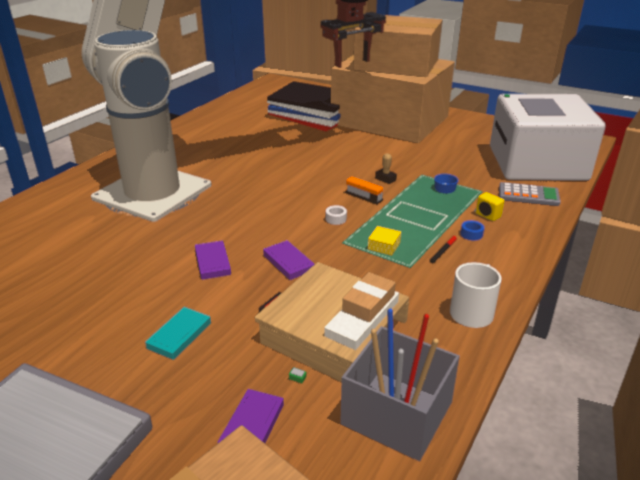

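The top view shows the mat with its long axis along the picture's columns (centre about 225,192). The dish is at 164,187 and the memo block at 284,195. The stamp (171,243), stapler (213,248) and tape (263,252) stand before the mat. The red pad sticks out of the shelf at 399,228, and a purple look-alike is at 344,254. Next I fit poses by silhouette in both cameras.

```bash
cat > fit.py <<'E'
from h import *
from scipy.optimize import minimize
def box(l,wd,z0,z1): return np.array([[a*l/2,b*wd/2,z] for a in(-1,1) for b in(-1,1) for z in(z0,z1)])
def cyl(r,z0,z1): return np.array([[r*np.cos(a),r*np.sin(a),z] for a in np.arange(0,6.28,.26) for z in(z0,z1)])
M=dict(mat=[box(170,400,0,2)],riser=[box(200,200,0,57)+[40,0,0],box(60,160,57,108)+[100,0,0]] ,ink_pad=[box(110,62,0,18)],
 stamp=[box(50,30,0,22),cyl(8,22,44),cyl(12,44,66)],tape=[cyl(25,0,24)],stapler=[box(100,28,0,8),box(100,26,8,40)],
 clip_dish=[cyl(30,0,28)],memo_block=[box(56,56,0,30)])
S=4
def sil(n,parts,p,z):
    m=np.zeros((480*S,640*S),np.uint8); c,s=np.cos(p[2]),np.sin(p[2]); R=np.array([[c,-s,0],[s,c,0],[0,0,1]])
    for q in parts:
        u=px(n,q@R.T+[p[0],p[1],z]); h=cv2.convexHull(((u+.5)*S-.5).astype(np.float32))
        cv2.fillConvexPoly(m,np.round(h*16).astype(np.int32),255,shift=4)
    return cv2.resize(m,(640,480),interpolation=cv2.INTER_AREA)/255.
def mask(o,n,near=None,hull=False):
    ctrl.get_image(n); L=ctrl.outline_of(o,n)
    if not L: return None
    if near is not None:
        L=sorted(L,key=lambda q:np.hypot(*(np.argwhere(q["pixels"]).mean(0)[::-1]-px(n,[*near,10])[0])))
    m=L[0]["pixels"].astype(np.uint8)
    if hull:
        h=cv2.convexHull(np.argwhere(m>0)[:,::-1].astype(np.int32)); cv2.fillConvexPoly(m,h,1)
    return m.astype(float)
def fit(o,p0,z,masks):
    def cost(p): return sum(np.minimum(np.abs(sil(n,M[o],p,z)-m),1).sum()/m.sum() for n,m in masks.items())
    best=min((minimize(cost,[p0[0],p0[1],a],method="Nelder-Mead",options=dict(initial_simplex=[[p0[0],p0[1],a],[p0[0]+8,p0[1],a],[p0[0],p0[1]+8,a],[p0[0],p0[1],a+.2]],xatol=.02,fatol=1e-4)) for a in p0[2]),key=lambda r:r.fun)
    return best.x,best.fun
E
cat > m1.py <<'E'
from fit import *
P=dict(mat=(625,228,[0,-.1]),stamp=(485,355,[-.3,0,.3,-.6]),tape=(478,123,[0]),stapler=(477,249,[-.2,0,.2]),clip_dish=(630,390,[0]),memo_block=(625,72,[0,.2,-.2]))
for o,p in P.items():
    ms={n:mask(o,n,p[:2],o=="mat") for n in("top","scene")}; ms={k:v for k,v in ms.items() if v is not None}
    for sub in ([["top"],["scene"],["top","scene"]]):
        q={k:ms[k] for k in sub if k in ms}
        if q:
            x,f=fit(o,p,2 if o in("clip_dish","memo_block") else 0,q); print(o,sub,x.round(3),round(f,3))
n="top";c=cv2.imread("pics/top0.png")
cv2.imwrite("pics/c1.png",cv2.resize(c[130:280,340:500],None,fx=5,fy=4.0*1.25*.8,interpolation=cv2.INTER_CUBIC)[:600,:800])
# red felt
hsv=cv2.cvtColor(c,cv2.COLOR_BGR2HSV); r=(((hsv[...,0]<6)|(hsv[...,0]>174))&(hsv[...,1]>190)&(hsv[...,2]>90)).astype(np.uint8)
r[:, :380]=0; r[:, 420:]=0; r[:210]=0;r[245:]=0
print("red",cv2.minAreaRect(np.argwhere(r)[:,::-1].astype(np.int32)))
m=mask("riser","top",(615,-222));h=cv2.approxPolyDP(cv2.findContours((m>0).astype(np.uint8),0,2)[0][0],5,True).reshape(-1,2)
print("riser",h.tolist(),w("top",h,57).round(1).tolist())
E
python3 m1.py
```

```text
mat ['top'] [ 6.30191e+02  2.30618e+02 -5.80000e-02] 0.017
mat ['scene'] [ 6.32748e+02  2.28739e+02 -5.60000e-02] 0.018
mat ['top', 'scene'] [ 6.31706e+02  2.29323e+02 -5.50000e-02] 0.049
stamp ['scene'] [ 4.88768e+02  3.62325e+02 -4.53000e-01] 0.216
stamp ['top', 'scene'] [ 4.88768e+02  3.62325e+02 -4.53000e-01] 0.216
tape ['top'] [4.71551e+02 1.21502e+02 1.64000e-01] 0.617
tape ['scene'] [4.74824e+02 1.20065e+02 1.57000e-01] 0.125
tape ['top', 'scene'] [4.71681e+02 1.21704e+02 8.50000e-02] 0.796
stapler ['top'] [ 4.78333e+02  2.50611e+02 -1.30000e-01] 0.107
stapler ['scene'] [ 4.82812e+02  2.46376e+02 -2.10000e-01] 0.106
stapler ['top', 'scene'] [ 4.79798e+02  2.49264e+02 -1.64000e-01] 0.264
clip_dish ['top'] [6.38462e+02 3.91113e+02 1.10000e-02] 0.212
clip_dish ['scene'] [ 6.39309e+02  3.95733e+02 -1.10000e-01] 0.247
clip_dish ['top', 'scene'] [ 6.40385e+02  3.93183e+02 -1.27000e-01] 0.466
memo_block ['top'] [6.19939e+02 7.19550e+01 8.70000e-02] 0.061
memo_block ['scene'] [6.23761e+02 7.01390e+01 1.13000e-01] 0.052
memo_block ['top', 'scene'] [6.21577e+02 7.17470e+01 1.22000e-01] 0.177
red ((398.800048828125, 227.60003662109375), (17.3648624420166, 10.418916702270508), 7.125016689300537)
riser [[365, 139], [358, 215], [435, 221], [439, 148]] [[764.6, -133.5], [568.6, -120.0], [559.2, -316.4], [747.9, -324.6]]
```

View pics/c1.png

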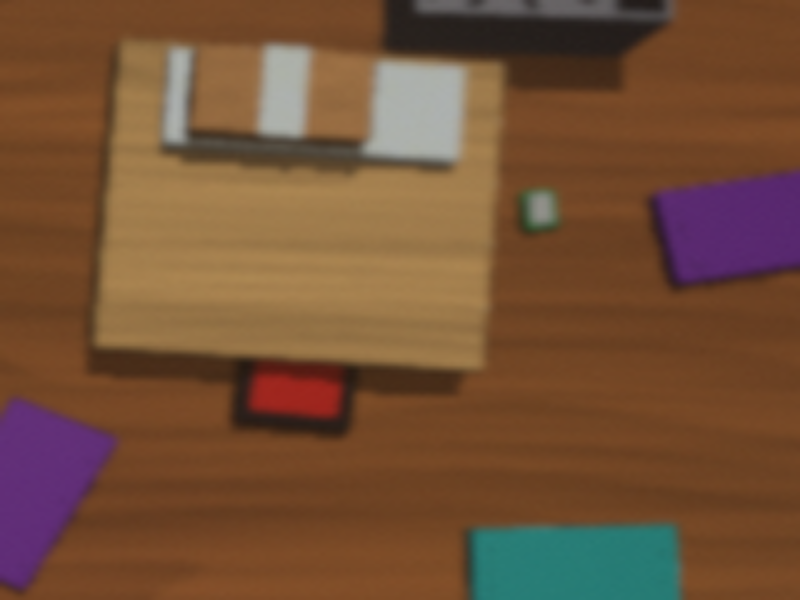

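The crop shows the board's lip from about px (359,217) to (436.6,222). The pad's near top corners are at about (387,236.2) and (409,238.5), with the red felt between them.

```bash
cat > m2.py <<'E'
from fit import *
n="top"
lip=w(n,[(359,217),(436.6,222)],57); print("lip",lip.round(1)); b=w(n,[(364.4,140),(440.6,145.5)],57);print("back",b.round(1))
d=lip[0]-lip[1]; print("riser yaw lip",np.arctan2(-d[0],d[1]), "sides",[np.arctan2(*(b[i]-lip[i])[::-1]) for i in(0,1)])
c=w(n,[(387,236.2),(409,238.5)],18); d=c[0]-c[1]; print("pad corners",c.round(1),"len",np.hypot(*d),"yaw",np.arctan2(-d[0],d[1]))
# sub-pixel: upsampled crops of the scene and stamp
s=cv2.imread("pics/scene0.png"); t=cv2.imread("pics/top0.png")
A=cv2.resize(s[270:340,230:310],None,fx=5,fy=5,interpolation=cv2.INTER_CUBIC); B=cv2.resize(t[225:265,150:230],None,fx=5,fy=5,interpolation=cv2.INTER_CUBIC)
C=cv2.resize(s[145:205,335:415],None,fx=5,fy=5,interpolation=cv2.INTER_CUBIC)
o=np.zeros((600,800,3),np.uint8); o[:350,:400]=A; o[:200,400:]=B; o[200:500,400:]=C; cv2.imwrite("pics/c2.png",o)
E
python3 m2.py
```

```text
lip [[ 563.6 -122.6]
 [ 556.7 -320.6]]
back [[ 761.9 -132. ]
 [ 754.6 -328.7]]
riser yaw lip -0.03448000655474673 sides [np.float64(-0.04718116948000892), np.float64(-0.04101937478737839)]
pad corners [[ 519.7 -199.5]
 [ 515.3 -257.1]] len 57.810263450960676 yaw -0.07541683311679262
```

View pics/c2.png

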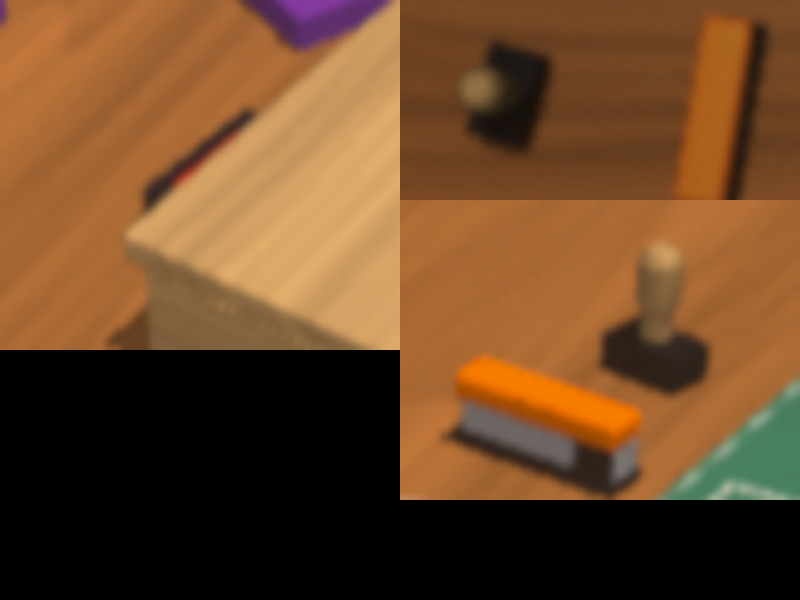

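Emit:
{"op": "apply_moves", "data": {
  "targets": [
    {"tx":0.0109,"ty":-0.033,"tz":0,"spin":1},
    {"tx":0.03,"ty":-0.092,"tz":0,"spin":3},
    {"tx":0.045,"ty":-0.137,"tz":0,"spin":5},
    {"tx":0.06,"ty":-0.182,"tz":0,"spin":7},
    {"tx":0.075,"ty":-0.227,"tz":0,"spin":9},
    {"tx":0.09,"ty":-0.272,"tz":0,"spin":11},
    {"tx":0.105,"ty":-0.317,"tz":0,"spin":13},
    {"tx":0.12,"ty":-0.36,"tz":0,"spin":15}
  ],
  "gripper": -1
}}

```text
t: 3.0
ee_pos: [392.6, 200.6, 223.0]
orientation: [0.294, 3.127, 0.0]
ft_force: [0.8, -0.2, -0.6]
width: 87.6
grasp_force: 0.0
```

Emit:
{"op": "apply_moves", "data": {
  "targets": [
    {"tx":0.015,"ty":-0.045,"tz":0,"spin":1},
    {"tx":0.03,"ty":-0.09,"tz":0,"spin":2},
    {"tx":0.045,"ty":-0.135,"tz":0,"spin":4},
    {"tx":0.06,"ty":-0.18,"tz":0,"spin":5},
    {"tx":0.075,"ty":-0.225,"tz":0,"spin":6},
    {"tx":0.09,"ty":-0.27,"tz":0,"spin":7.4},
    {"tx":0.1,"ty":-0.31,"tz":-0.02,"spin":7.4},
    {"tx":0.11,"ty":-0.35,"tz":-0.04,"spin":7.4}
  ]
}}

```text
t: 3.8
ee_pos: [503.2, -149.7, 182.9]
orientation: [0.095, 3.138, -0.001]
ft_force: [0.1, -0.2, -0.9]
width: 87.9
grasp_force: 0.0
```

Emit:
{"op": "apply_moves", "data": {
  "targets": [
    {"tx":0.016,"ty":-0.04,"tz":-0.02,"spin":0},
    {"tx":0.0312,"ty":-0.0816,"tz":-0.04,"spin":0},
    {"tx":0.0312,"ty":-0.0816,"tz":-0.06,"spin":0},
    {"tx":0.0312,"ty":-0.0816,"tz":-0.08,"spin":0},
    {"tx":0.0312,"ty":-0.0816,"tz":-0.085,"spin":0},
    {"tx":0.0312,"ty":-0.0816,"tz":-0.085,"spin":0},
    {"tx":0.0312,"ty":-0.0816,"tz":-0.085,"spin":0},
    {"tx":0.0312,"ty":-0.0816,"tz":-0.085,"spin":0}
  ]
}}

```text
t: 4.6
ee_pos: [534.3, -229.0, 98.9]
orientation: [0.093, 3.138, -0.001]
ft_force: [-0.3, 0.2, -0.7]
width: 88.3
grasp_force: 0.0
```

Emit:
{"op": "apply_moves", "data": {
  "targets": [
    {"tx":0,"ty":0,"tz":-0.02,"spin":0},
    {"tx":0,"ty":0,"tz":-0.04,"spin":0},
    {"tx":0,"ty":0,"tz":-0.06,"spin":0},
    {"tx":0,"ty":0,"tz":-0.075,"spin":0},
    {"tx":0,"ty":0,"tz":-0.085,"spin":0},
    {"tx":0,"ty":0,"tz":-0.092,"spin":0},
    {"tx":0,"ty":0,"tz":-0.092,"spin":0},
    {"tx":0,"ty":0,"tz":-0.092,"spin":0}
  ]
}}

```text
t: 5.4
ee_pos: [533.9, -229.2, 6.1]
orientation: [0.094, 3.14, -0.0]
ft_force: [-0.6, 0.5, 1.3]
width: 87.6
grasp_force: 0.0
```

Emit:
{"op": "apply_moves", "data": {
  "targets": [
    {"tx":0,"ty":0,"tz":0,"spin":0},
    {"tx":0,"ty":0,"tz":0,"spin":0},
    {"tx":0,"ty":0,"tz":0,"spin":0},
    {"tx":0,"ty":0,"tz":0,"spin":0},
    {"tx":0,"ty":0,"tz":0,"spin":0},
    {"tx":0,"ty":0,"tz":0,"spin":0},
    {"tx":0,"ty":0,"tz":0,"spin":0},
    {"tx":0,"ty":0,"tz":0,"spin":0}
  ],
  "gripper": 1
}}

```text
t: 6.2
ee_pos: [533.7, -229.1, 6.0]
orientation: [0.094, 3.14, -0.0]
ft_force: [-1.2, 1.3, 5.6]
width: 61.9
grasp_force: 29.8
```

Emit:
{"op": "apply_moves", "data": {
  "targets": [
    {"tx":-0.01,"ty":0.0005,"tz":0,"spin":0},
    {"tx":-0.025,"ty":0.001,"tz":0,"spin":0},
    {"tx":-0.04,"ty":0.0015,"tz":0,"spin":0},
    {"tx":-0.055,"ty":0.0025,"tz":0,"spin":0},
    {"tx":-0.07,"ty":0.003,"tz":0,"spin":0},
    {"tx":-0.085,"ty":0.0035,"tz":0,"spin":0},
    {"tx":-0.095,"ty":0.004,"tz":0,"spin":0},
    {"tx":-0.095,"ty":0.004,"tz":0,"spin":0}
  ]
}}

```text
t: 7.0
ee_pos: [436.6, -225.0, 5.9]
orientation: [-0.094, -3.139, -0.0]
ft_force: [-5.4, -2.5, 11.1]
width: 61.5
grasp_force: 29.8
```

Emit:
{"op": "apply_moves", "data": {
  "targets": [
    {"tx":0,"ty":0,"tz":0,"spin":0},
    {"tx":0,"ty":0,"tz":0,"spin":0},
    {"tx":0,"ty":0,"tz":0,"spin":0},
    {"tx":0,"ty":0,"tz":0,"spin":0},
    {"tx":0,"ty":0,"tz":0.02,"spin":0},
    {"tx":0,"ty":0,"tz":0.05,"spin":0},
    {"tx":0,"ty":0,"tz":0.08,"spin":0},
    {"tx":0,"ty":0,"tz":0.08,"spin":0}
  ],
  "gripper": -1
}}

```text
t: 7.8
ee_pos: [440.5, -226.1, 88.6]
orientation: [0.093, 3.135, -0.004]
ft_force: [-0.2, 0.5, 0.1]
width: 88.0
grasp_force: 0.0
```

```bash
python3 - <<'E'
from h import *
im=ctrl.get_image("scene")[:,:,::-1]; t=ctrl.get_image("top")[:,:,::-1]
o=np.zeros((600,800,3),np.uint8)
o[:480,:400]=cv2.resize(im[170:330,150:310],(400,400))[:480][:400] if 0 else np.vstack([cv2.resize(im[180:340,150:310],(400,400)),np.zeros((80,400,3),np.uint8)])
o[:400,400:]=cv2.resize(t[180:300,350:470],(400,400)); cv2.imwrite("pics/c3.png",o); print(ctrl.get_obs()["ee_pos"])
E
```

```text
[ 438.72044579 -225.09708745   85.9152516 ]
```

View pics/c3.png

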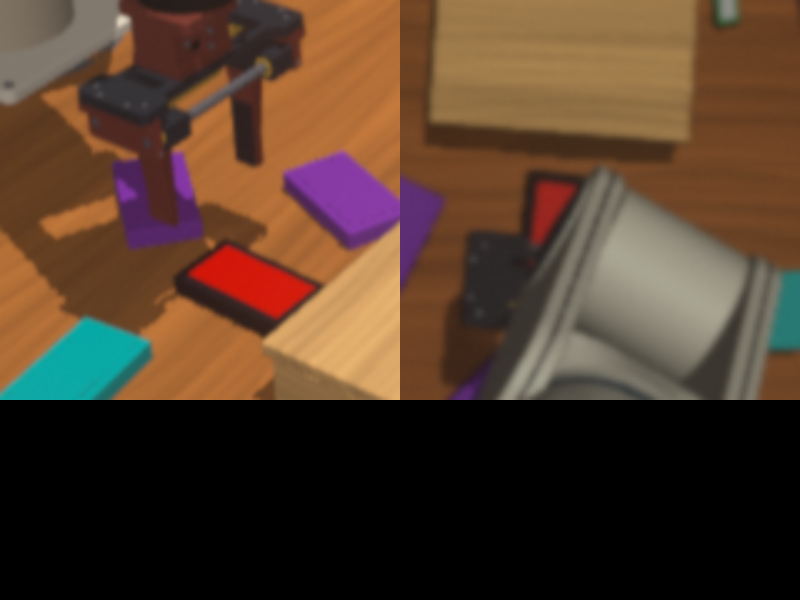

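The pad is clear of the shelf: in the left half (scene) its full red top shows in front of the lip. I fit its centre from the scene view before regrasping at mid-length.

```bash
python3 - <<'E'
from fit import *
m=mask("ink_pad","scene",(477,-228)); print(m.sum(), fit("ink_pad",(477,-228,[-.06]),0,{"scene":m}))
E
```

```text
1352.0 (array([ 4.71870878e+02, -2.30303650e+02, -9.33878082e-02]), np.float64(0.19303283443554933))
```

Emit:
{"op": "apply_moves", "data": {
  "targets": [
    {"tx":0.02,"ty":-0.001,"tz":0,"spin":0},
    {"tx":0.037,"ty":-0.0025,"tz":0,"spin":0},
    {"tx":0.037,"ty":-0.0025,"tz":-0.025,"spin":0},
    {"tx":0.037,"ty":-0.0025,"tz":-0.05,"spin":0},
    {"tx":0.037,"ty":-0.0025,"tz":-0.07,"spin":0},
    {"tx":0.037,"ty":-0.0025,"tz":-0.08,"spin":0},
    {"tx":0.037,"ty":-0.0025,"tz":-0.08,"spin":0},
    {"tx":0.037,"ty":-0.0025,"tz":-0.08,"spin":0}
  ]
}}

```text
t: 8.8
ee_pos: [475.3, -227.5, 5.5]
orientation: [-0.094, -3.139, -0.0]
ft_force: [0.8, -0.3, 0.0]
width: 88.0
grasp_force: 0.0
```

Emit:
{"op": "apply_moves", "data": {
  "targets": [
    {"tx":0,"ty":0,"tz":0,"spin":0},
    {"tx":0,"ty":0,"tz":0,"spin":0},
    {"tx":0,"ty":0,"tz":0,"spin":0},
    {"tx":0,"ty":0,"tz":0,"spin":0},
    {"tx":0,"ty":0,"tz":0,"spin":0},
    {"tx":0,"ty":0,"tz":0,"spin":0},
    {"tx":0,"ty":0,"tz":0,"spin":0},
    {"tx":0,"ty":0,"tz":0,"spin":0}
  ],
  "gripper": 1
}}

```text
t: 9.6
ee_pos: [475.9, -227.8, 6.3]
orientation: [0.094, 3.139, -0.001]
ft_force: [-1.5, 0.2, 5.8]
width: 61.3
grasp_force: 29.8
```

Emit:
{"op": "apply_moves", "data": {
  "targets": [
    {"tx":0,"ty":0,"tz":0.01,"spin":0},
    {"tx":0,"ty":0,"tz":0.03,"spin":0},
    {"tx":0,"ty":0,"tz":0.06,"spin":0},
    {"tx":0,"ty":0,"tz":0.09,"spin":0},
    {"tx":0,"ty":0,"tz":0.1,"spin":0},
    {"tx":0,"ty":0,"tz":0.1,"spin":0},
    {"tx":0,"ty":0,"tz":0.1,"spin":0},
    {"tx":0,"ty":0,"tz":0.1,"spin":0}
  ]
}}

```text
t: 10.4
ee_pos: [474.5, -227.1, 104.3]
orientation: [-0.094, -3.138, -0.002]
ft_force: [-0.8, -0.1, -1.6]
width: 62.1
grasp_force: 29.8
```

```bash
python3 - <<'E'
from fit import *
c=ctrl.get_obs(); print(c["ee_pos"],c["orientation"],c["width"])
im=ctrl.get_image("scene")[:,:,::-1]; u=px("scene",[472,-230,100])[0].astype(int); print(u)
cv2.imwrite("pics/c4.png",cv2.resize(im[u[1]-80:u[1]+80,u[0]-80:u[0]+80],(600,600),interpolation=cv2.INTER_CUBIC))
E
```

```text
[ 474.53059435 -227.05992295  104.31327359] [-9.38995432e-02 -3.13790387e+00 -1.66831222e-03] 62.12842490107003
[243 255]
```

View pics/c4.png

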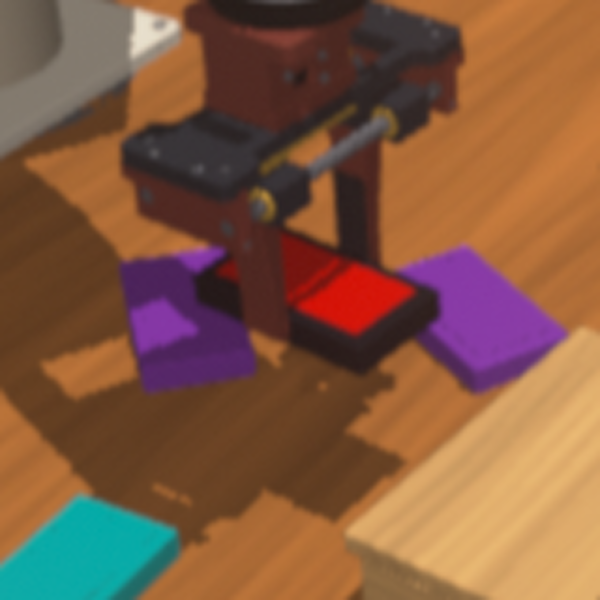

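The pad is held level near mid-length (crop, pad around px 320,300), so I carry it to the mat.

Emit:
{"op": "apply_moves", "data": {
  "targets": [
    {"tx":0.01,"ty":0.03,"tz":0,"spin":0},
    {"tx":0.022,"ty":0.07,"tz":0,"spin":0},
    {"tx":0.036,"ty":0.115,"tz":0,"spin":0},
    {"tx":0.05,"ty":0.16,"tz":0,"spin":0},
    {"tx":0.065,"ty":0.205,"tz":0,"spin":0},
    {"tx":0.08,"ty":0.25,"tz":0,"spin":0},
    {"tx":0.095,"ty":0.295,"tz":0,"spin":0},
    {"tx":0.11,"ty":0.335,"tz":0,"spin":0}
  ]
}}

```text
t: 11.25
ee_pos: [585.1, 109.7, 104.3]
orientation: [-0.093, -3.138, 0.001]
ft_force: [0.9, 0.3, -0.9]
width: 61.8
grasp_force: 29.8
```

Emit:
{"op": "apply_moves", "data": {
  "targets": [
    {"tx":0.014,"ty":0.04,"tz":0,"spin":0},
    {"tx":0.029,"ty":0.08,"tz":0,"spin":0},
    {"tx":0.042,"ty":0.11,"tz":0,"spin":0},
    {"tx":0.0455,"ty":0.1225,"tz":-0.02,"spin":0.2},
    {"tx":0.0455,"ty":0.1225,"tz":-0.05,"spin":0.2},
    {"tx":0.0455,"ty":0.1225,"tz":-0.075,"spin":0.2},
    {"tx":0.0455,"ty":0.1225,"tz":-0.09,"spin":0.2},
    {"tx":0.0455,"ty":0.1225,"tz":-0.09,"spin":0.2}
  ]
}}

```text
t: 12.05
ee_pos: [628.7, 229.1, 12.3]
orientation: [-0.088, -3.135, 0.003]
ft_force: [-0.0, 0.7, -0.7]
width: 62.1
grasp_force: 29.8
```

```bash
python3 - <<'E'
from fit import *
c=ctrl.get_obs(); print(c["ee_pos"],c["orientation"],c["width"],c["ft_force"])
im=ctrl.get_image("scene")[:,:,::-1]; t=ctrl.get_image("top")[:,:,::-1]
o=np.hstack([cv2.resize(im[140:280,345:485],(400,400),interpolation=cv2.INTER_CUBIC),cv2.resize(t[130:250,150:270],(400,400),interpolation=cv2.INTER_CUBIC)])
cv2.imwrite("pics/c5.png",o)
E
```

```text
[628.74873701 229.13150592  12.31607616] [-0.08849009 -3.13496808  0.0032103 ] 62.10201890571319 [-0.04534753  0.68312837 -0.70294455]
```

View pics/c5.png

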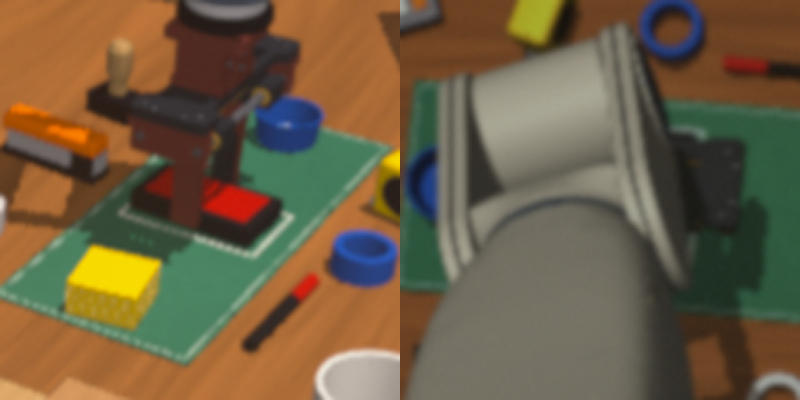

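The pad hovers inside the white outline (left view, pad around px 205,205). I lower it onto the mat.

Emit:
{"op": "apply_moves", "data": {
  "targets": [
    {"tx":0,"ty":0,"tz":0,"spin":0},
    {"tx":0,"ty":0,"tz":-0.002,"spin":0},
    {"tx":0,"ty":0,"tz":-0.004,"spin":0},
    {"tx":0,"ty":0,"tz":-0.006,"spin":0},
    {"tx":0,"ty":0,"tz":-0.007,"spin":0},
    {"tx":0,"ty":0,"tz":-0.007,"spin":0},
    {"tx":0,"ty":0,"tz":-0.007,"spin":0},
    {"tx":0,"ty":0,"tz":-0.007,"spin":0}
  ]
}}

```text
t: 12.95
ee_pos: [631.0, 230.0, 8.7]
orientation: [0.089, 3.14, 0.0]
ft_force: [0.8, -0.1, -1.2]
width: 61.8
grasp_force: 29.8
```

Emit:
{"op": "apply_moves", "data": {
  "targets": [
    {"tx":0,"ty":0,"tz":-0.0005,"spin":0},
    {"tx":0,"ty":0,"tz":-0.001,"spin":0},
    {"tx":0,"ty":0,"tz":-0.001,"spin":0},
    {"tx":0,"ty":0,"tz":-0.001,"spin":0},
    {"tx":0,"ty":0,"tz":-0.001,"spin":0},
    {"tx":0,"ty":0,"tz":-0.001,"spin":0},
    {"tx":0,"ty":0,"tz":-0.001,"spin":0},
    {"tx":0,"ty":0,"tz":-0.001,"spin":0}
  ]
}}

```text
t: 13.75
ee_pos: [631.0, 230.0, 8.3]
orientation: [0.088, 3.14, -0.0]
ft_force: [-1.5, -0.4, 5.6]
width: 61.6
grasp_force: 29.8
```

Emit:
{"op": "apply_moves", "data": {
  "targets": [
    {"tx":0,"ty":0,"tz":0,"spin":0},
    {"tx":0,"ty":0,"tz":0,"spin":0},
    {"tx":0,"ty":0,"tz":0,"spin":0},
    {"tx":0,"ty":0,"tz":0,"spin":0},
    {"tx":0,"ty":0,"tz":0.02,"spin":0},
    {"tx":0,"ty":0,"tz":0.05,"spin":0},
    {"tx":0,"ty":0,"tz":0.09,"spin":0},
    {"tx":0,"ty":0,"tz":0.13,"spin":0}
  ],
  "gripper": -1
}}

```text
t: 14.55
ee_pos: [630.5, 229.8, 138.4]
orientation: [-0.088, -3.139, 0.001]
ft_force: [-0.4, 0.2, 0.7]
width: 87.5
grasp_force: 0.0
```

Emit:
{"op": "apply_moves", "data": {
  "targets": [
    {"tx":-0.03,"ty":-0.02,"tz":0.01,"spin":0},
    {"tx":-0.06,"ty":-0.045,"tz":0.03,"spin":0},
    {"tx":-0.09,"ty":-0.07,"tz":0.05,"spin":0},
    {"tx":-0.12,"ty":-0.1,"tz":0.07,"spin":0},
    {"tx":-0.15,"ty":-0.13,"tz":0.08,"spin":0},
    {"tx":-0.175,"ty":-0.16,"tz":0.08,"spin":0},
    {"tx":-0.19,"ty":-0.19,"tz":0.08,"spin":0},
    {"tx":-0.2,"ty":-0.21,"tz":0.08,"spin":0}
  ]
}}

```text
t: 15.35
ee_pos: [429.5, 18.6, 217.9]
orientation: [0.089, 3.14, -0.0]
ft_force: [0.3, 0.3, 0.0]
width: 87.5
grasp_force: 0.0
```

```bash
cat > m3.py <<'E'
from fit import *
P=dict(mat=(631,230,[-.056]),ink_pad=(631,230,[-.056]),stamp=(485,357,[-.3,-.1]))
for o,p in P.items():
  for n in("top","scene"):
    m=mask(o,n,p[:2],o=="mat")
    if m is None: print(o,n,"none"); continue
    x,f=fit(o,p,2 if o=="ink_pad" else 0,{n:m}); print(o,n,x.round(3),round(f,3))
E
python3 m3.py; python3 - <<'E'
from fit import *
im=ctrl.get_image("scene")[:,:,::-1]; t=ctrl.get_image("top")[:,:,::-1]
cv2.imwrite("pics/t6.png",t);cv2.imwrite("pics/s6.png",im)
o=np.hstack([cv2.resize(im[160:260,365:465],(400,400),interpolation=cv2.INTER_CUBIC),cv2.resize(t[140:240,165:265],(400,400),interpolation=cv2.INTER_CUBIC)])
cv2.imwrite("pics/c6.png",o)
E
```

```text
mat top [ 6.30314e+02  2.30611e+02 -5.60000e-02] 0.036
mat scene [ 6.32996e+02  2.27845e+02 -6.00000e-02] 0.014
ink_pad top [ 6.31869e+02  2.28315e+02 -7.10000e-02] 0.045
ink_pad scene [ 6.34533e+02  2.28690e+02 -7.70000e-02] 0.102
stamp top [ 4.83552e+02  3.63383e+02 -1.95000e-01] 0.265
stamp scene [ 4.88372e+02  3.62164e+02 -2.91000e-01] 0.077
```

View pics/c6.png

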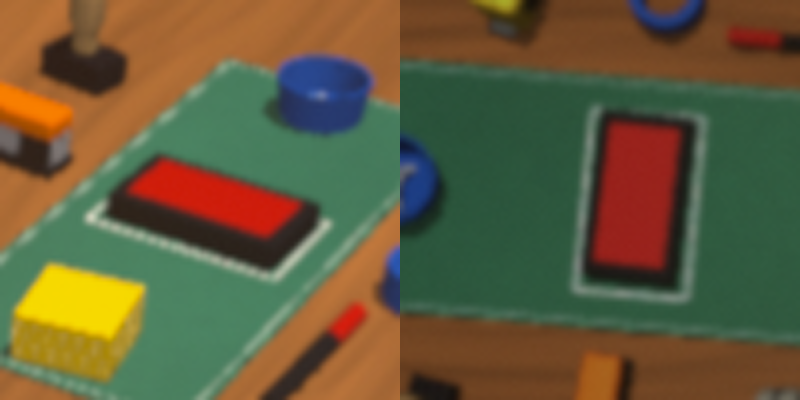

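The pad lies inside the outline with an even margin all round (the fit differs by about 1.5 mm and 0.015 rad, which is fine). The stamp is next.

Emit:
{"op": "apply_moves", "data": {
  "targets": [
    {"tx":0.006,"ty":0.04,"tz":0,"spin":-2},
    {"tx":0.013,"ty":0.085,"tz":0,"spin":-4},
    {"tx":0.02,"ty":0.13,"tz":0,"spin":-6},
    {"tx":0.028,"ty":0.175,"tz":0,"spin":-8},
    {"tx":0.036,"ty":0.22,"tz":0,"spin":-10},
    {"tx":0.044,"ty":0.265,"tz":0,"spin":-12},
    {"tx":0.05,"ty":0.31,"tz":-0.01,"spin":-12},
    {"tx":0.056,"ty":0.3435,"tz":-0.02,"spin":-12}
  ]
}}

```text
t: 16.85
ee_pos: [487.1, 366.4, 197.6]
orientation: [0.414, 3.113, 0.002]
ft_force: [-0.1, 0.0, -0.3]
width: 88.0
grasp_force: 0.0
```

Emit:
{"op": "apply_moves", "data": {
  "targets": [
    {"tx":0,"ty":0,"tz":-0.02,"spin":0},
    {"tx":0,"ty":0,"tz":-0.05,"spin":0},
    {"tx":0,"ty":0,"tz":-0.085,"spin":0},
    {"tx":0,"ty":0,"tz":-0.12,"spin":0},
    {"tx":0,"ty":0,"tz":-0.15,"spin":0},
    {"tx":0,"ty":0,"tz":-0.175,"spin":0},
    {"tx":0,"ty":0,"tz":-0.19,"spin":0},
    {"tx":0,"ty":0,"tz":-0.192,"spin":0}
  ]
}}

```text
t: 17.65
ee_pos: [485.9, 362.8, 3.8]
orientation: [-0.416, -3.112, 0.004]
ft_force: [-0.5, -0.8, -0.7]
width: 87.8
grasp_force: 0.0
```

Emit:
{"op": "apply_moves", "data": {
  "targets": [
    {"tx":0,"ty":0,"tz":0,"spin":0},
    {"tx":0,"ty":0,"tz":0,"spin":0},
    {"tx":0,"ty":0,"tz":0,"spin":0},
    {"tx":0,"ty":0,"tz":0,"spin":0},
    {"tx":0,"ty":0,"tz":0,"spin":0},
    {"tx":0,"ty":0,"tz":0,"spin":0},
    {"tx":0,"ty":0,"tz":0,"spin":0},
    {"tx":0,"ty":0,"tz":0,"spin":0}
  ],
  "gripper": 1
}}

```text
t: 18.45
ee_pos: [487.0, 363.5, 5.7]
orientation: [0.416, 3.114, 0.0]
ft_force: [-0.4, -0.1, 0.4]
width: 29.8
grasp_force: 29.9
```

Emit:
{"op": "apply_moves", "data": {
  "targets": [
    {"tx":0,"ty":0,"tz":0.01,"spin":0},
    {"tx":0,"ty":0,"tz":0.03,"spin":0},
    {"tx":0,"ty":0,"tz":0.06,"spin":0},
    {"tx":0,"ty":0,"tz":0.08,"spin":0},
    {"tx":0,"ty":0,"tz":0.08,"spin":0},
    {"tx":0,"ty":0,"tz":0.08,"spin":0},
    {"tx":0,"ty":0,"tz":0.08,"spin":0},
    {"tx":0,"ty":0,"tz":0.08,"spin":0}
  ]
}}

```text
t: 19.25
ee_pos: [486.2, 362.9, 84.4]
orientation: [-0.416, -3.112, 0.002]
ft_force: [-0.5, -0.1, -0.9]
width: 29.5
grasp_force: 29.9
```

```bash
python3 - <<'E'
from fit import *
c=ctrl.get_obs(); print(c["ee_pos"],c["orientation"],c["width"],c["ft_force"])
im=ctrl.get_image("scene")[:,:,::-1]; u=px("scene",[487,363,100])[0].astype(int); print(u)
cv2.imwrite("pics/c7.png",cv2.resize(im[u[1]-60:u[1]+60,u[0]-60:u[0]+60],(600,600),interpolation=cv2.INTER_CUBIC))
E
```

```text
[486.24127737 362.93569592  84.39183586] [-4.16114604e-01 -3.11225997e+00  2.42133012e-03] 29.53400491974658 [-0.50971187 -0.12834943 -0.88282557]
[387 143]
```

View pics/c7.png

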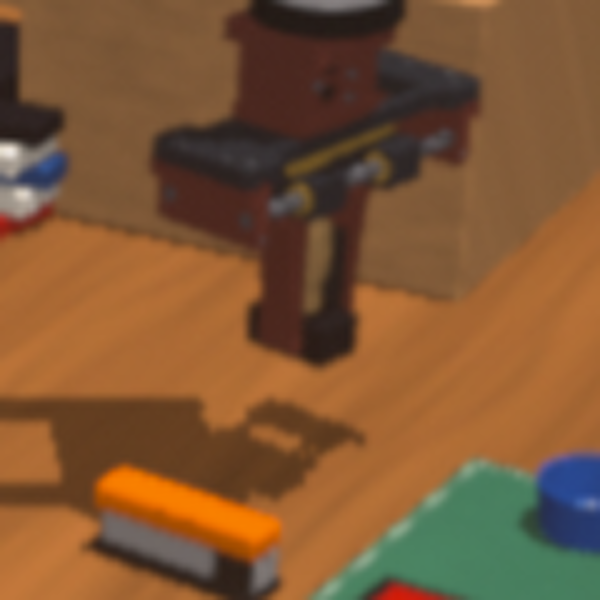

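The stamp is held upright and square in the grip (base around crop px 305,335). I carry it onto the pad.

Emit:
{"op": "apply_moves", "data": {
  "targets": [
    {"tx":0.015,"ty":-0.013,"tz":0.01,"spin":2},
    {"tx":0.04,"ty":-0.036,"tz":0.01,"spin":4},
    {"tx":0.065,"ty":-0.06,"tz":0.01,"spin":6},
    {"tx":0.09,"ty":-0.083,"tz":0.01,"spin":8},
    {"tx":0.115,"ty":-0.105,"tz":0.01,"spin":10},
    {"tx":0.14,"ty":-0.128,"tz":0.01,"spin":11.5},
    {"tx":0.146,"ty":-0.1335,"tz":0,"spin":11.5},
    {"tx":0.146,"ty":-0.1335,"tz":-0.02,"spin":11.5}
  ]
}}

```text
t: 20.1
ee_pos: [634.8, 229.1, 65.7]
orientation: [0.106, 3.138, 0.001]
ft_force: [0.5, 0.5, -0.9]
width: 29.8
grasp_force: 29.9
```

Emit:
{"op": "apply_moves", "data": {
  "targets": [
    {"tx":0,"ty":0,"tz":-0.015,"spin":0},
    {"tx":0,"ty":0,"tz":-0.025,"spin":0},
    {"tx":0,"ty":0,"tz":-0.033,"spin":0},
    {"tx":0,"ty":0,"tz":-0.037,"spin":0},
    {"tx":0,"ty":0,"tz":-0.039,"spin":0},
    {"tx":0,"ty":0,"tz":-0.039,"spin":0},
    {"tx":0,"ty":0,"tz":-0.039,"spin":0},
    {"tx":0,"ty":0,"tz":-0.039,"spin":0}
  ]
}}

```text
t: 20.9
ee_pos: [633.3, 230.1, 27.3]
orientation: [0.102, 3.139, 0.001]
ft_force: [-0.2, -0.3, -0.4]
width: 29.7
grasp_force: 29.9
```

```bash
python3 - <<'E'
from fit import *
c=ctrl.get_obs(); print(c["ee_pos"],c["orientation"],c["width"],c["ft_force"])
im=ctrl.get_image("scene")[:,:,::-1]; u=px("scene",[633,230,20])[0].astype(int); print(u)
cv2.imwrite("pics/c8.png",cv2.resize(im[u[1]-50:u[1]+50,u[0]-50:u[0]+50],(600,600),interpolation=cv2.INTER_CUBIC))
E
```

```text
[633.34109287 230.11918103  27.30506355] [1.02159951e-01 3.13900401e+00 5.75749858e-04] 29.71297730557376 [-0.2077188  -0.28870236 -0.4253411 ]
[417 207]
```

View pics/c8.png

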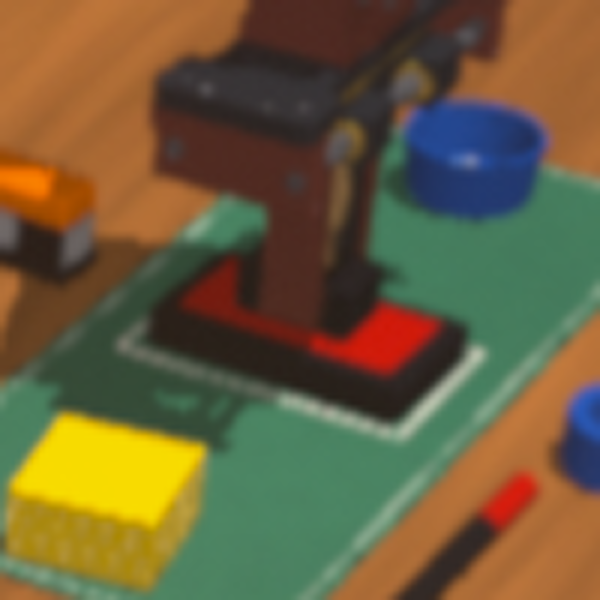

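The stamp hovers over the middle of the felt (crop px 310,300), aligned with the pad. I set it down, release and look.

Emit:
{"op": "apply_moves", "data": {
  "targets": [
    {"tx":0,"ty":0,"tz":-0.0005,"spin":0},
    {"tx":0,"ty":0,"tz":-0.001,"spin":0},
    {"tx":0,"ty":0,"tz":-0.0015,"spin":0},
    {"tx":0,"ty":0,"tz":-0.0015,"spin":0},
    {"tx":0,"ty":0,"tz":-0.0015,"spin":0},
    {"tx":0,"ty":0,"tz":-0.0015,"spin":0},
    {"tx":0,"ty":0,"tz":-0.0015,"spin":0},
    {"tx":0,"ty":0,"tz":-0.0015,"spin":0}
  ]
}}

```text
t: 21.75
ee_pos: [633.1, 229.9, 25.7]
orientation: [0.102, 3.14, 0.0]
ft_force: [-1.9, -0.8, 5.6]
width: 29.8
grasp_force: 29.9
```

Emit:
{"op": "apply_moves", "data": {
  "targets": [
    {"tx":0,"ty":0,"tz":0,"spin":0},
    {"tx":0,"ty":0,"tz":0,"spin":0},
    {"tx":0,"ty":0,"tz":0,"spin":0},
    {"tx":0,"ty":0,"tz":0,"spin":0},
    {"tx":0,"ty":0,"tz":0.02,"spin":0},
    {"tx":0,"ty":0,"tz":0.05,"spin":0},
    {"tx":0,"ty":0,"tz":0.09,"spin":0},
    {"tx":0,"ty":0,"tz":0.13,"spin":0}
  ],
  "gripper": -1
}}

```text
t: 22.55
ee_pos: [632.5, 229.8, 155.9]
orientation: [-0.102, -3.139, 0.001]
ft_force: [0.2, 0.1, -0.4]
width: 87.0
grasp_force: 0.0
```

Emit:
{"op": "apply_moves", "data": {
  "targets": [
    {"tx":-0.03,"ty":-0.02,"tz":0.01,"spin":0},
    {"tx":-0.06,"ty":-0.045,"tz":0.03,"spin":0},
    {"tx":-0.09,"ty":-0.07,"tz":0.05,"spin":0},
    {"tx":-0.12,"ty":-0.1,"tz":0.06,"spin":0},
    {"tx":-0.15,"ty":-0.13,"tz":0.06,"spin":0},
    {"tx":-0.175,"ty":-0.16,"tz":0.06,"spin":0},
    {"tx":-0.19,"ty":-0.19,"tz":0.06,"spin":0},
    {"tx":-0.2,"ty":-0.21,"tz":0.06,"spin":0}
  ]
}}

```text
t: 23.35
ee_pos: [431.4, 18.6, 215.3]
orientation: [-0.103, -3.14, 0.0]
ft_force: [0.4, 0.7, 0.5]
width: 87.6
grasp_force: 0.0
```

```bash
cat > m4.py <<'E'
from fit import *
import sys
P=dict(ink_pad=(631,230,[-.056],2),stamp=(632,230,[-.06],20),tape=(478,123,[0],0),stapler=(480,249,[-.16],0),clip_dish=(638,391,[0],2),memo_block=(621,72,[.1],2))
for o in sys.argv[1:]:
  p=P[o]
  for n in("top","scene"):
    m=mask(o,n,p[:2],o=="ink_pad" or (o=="tape" and n=="top"))
    if m is None: print(o,n,"none"); continue
    x,f=fit(o,p,p[3],{n:m}); print(o,n,x.round(3),round(f,3))
E
python3 m4.py ink_pad stamp tape stapler clip_dish memo_block; python3 - <<'E'
from fit import *
im=ctrl.get_image("scene")[:,:,::-1]; t=ctrl.get_image("top")[:,:,::-1]
o=np.hstack([cv2.resize(im[160:260,365:465],(400,400),interpolation=cv2.INTER_CUBIC),cv2.resize(t[140:240,165:265],(400,400),interpolation=cv2.INTER_CUBIC)])
cv2.imwrite("pics/c9.png",o)
E
```

```text
ink_pad top [ 6.32637e+02  2.29254e+02 -1.03000e-01] 0.083
ink_pad scene [ 6.35851e+02  2.27344e+02 -4.50000e-02] 0.054
stamp top [6.30898e+02 2.31628e+02 5.80000e-02] 0.204
stamp scene [ 6.33602e+02  2.29065e+02 -5.70000e-02] 0.093
tape top none
tape scene [4.75656e+02 1.20072e+02 1.18000e-01] 0.078
stapler top [ 4.78434e+02  2.49710e+02 -1.33000e-01] 0.147
stapler scene [ 4.82163e+02  2.46319e+02 -2.83000e-01] 0.17
clip_dish top [ 6.39925e+02  3.92685e+02 -2.30000e-02] 0.188
clip_dish scene [6.39318e+02 3.90763e+02 1.53000e-01] 0.112
memo_block top [6.20744e+02 7.18060e+01 9.50000e-02] 0.048
memo_block scene [6.23599e+02 6.94600e+01 1.13000e-01] 0.086
```

View pics/c9.png

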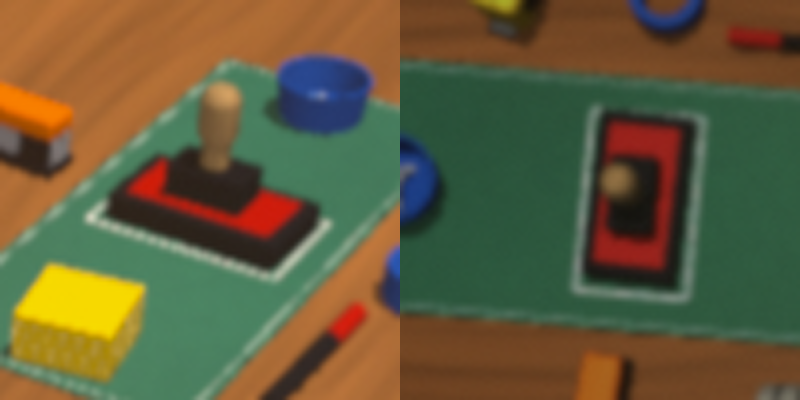

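The stamp stands upright on the pad, centred within about 2 mm and parallel to it. Next is the tape roll, gripped along the mat's x so the fingers stay clear of the row neighbours.

Emit:
{"op": "apply_moves", "data": {
  "targets": [
    {"tx":0.005,"ty":0.012,"tz":0,"spin":-8},
    {"tx":0.01,"ty":0.025,"tz":0,"spin":-16},
    {"tx":0.015,"ty":0.038,"tz":0,"spin":-24},
    {"tx":0.02,"ty":0.05,"tz":0,"spin":-32},
    {"tx":0.025,"ty":0.063,"tz":-0.01,"spin":-40},
    {"tx":0.03,"ty":0.076,"tz":-0.03,"spin":-48},
    {"tx":0.036,"ty":0.09,"tz":-0.05,"spin":-56},
    {"tx":0.041,"ty":0.1015,"tz":-0.07,"spin":-64}
  ]
}}

```text
t: 25.45
ee_pos: [474.4, 122.1, 144.6]
orientation: [1.758, 2.603, 0.001]
ft_force: [0.3, -0.7, -0.2]
width: 87.7
grasp_force: 0.0
```

Emit:
{"op": "apply_moves", "data": {
  "targets": [
    {"tx":0,"ty":0,"tz":-0.01,"spin":-8},
    {"tx":0,"ty":0,"tz":-0.02,"spin":-16},
    {"tx":0,"ty":0,"tz":-0.04,"spin":-24},
    {"tx":0,"ty":0,"tz":-0.07,"spin":-26},
    {"tx":0,"ty":0,"tz":-0.1,"spin":-26},
    {"tx":0,"ty":0,"tz":-0.125,"spin":-26},
    {"tx":0,"ty":0,"tz":-0.14,"spin":-26},
    {"tx":0,"ty":0,"tz":-0.14,"spin":-26}
  ]
}}

```text
t: 26.25
ee_pos: [472.6, 121.1, 3.3]
orientation: [-2.291, -2.147, 0.005]
ft_force: [0.5, 0.0, 1.0]
width: 87.6
grasp_force: 0.0
```

Emit:
{"op": "apply_moves", "data": {
  "targets": [
    {"tx":0,"ty":0,"tz":0,"spin":0},
    {"tx":0,"ty":0,"tz":0,"spin":0},
    {"tx":0,"ty":0,"tz":0,"spin":0},
    {"tx":0,"ty":0,"tz":0,"spin":0},
    {"tx":0,"ty":0,"tz":0,"spin":0},
    {"tx":0,"ty":0,"tz":0,"spin":0},
    {"tx":0,"ty":0,"tz":0,"spin":0},
    {"tx":0,"ty":0,"tz":0,"spin":0}
  ],
  "gripper": 1
}}

```text
t: 27.05
ee_pos: [474.2, 121.5, 5.7]
orientation: [2.292, 2.148, 0.001]
ft_force: [-1.2, -0.5, 6.6]
width: 49.9
grasp_force: 30.0
```

Emit:
{"op": "apply_moves", "data": {
  "targets": [
    {"tx":0,"ty":0,"tz":0.01,"spin":0},
    {"tx":0,"ty":0,"tz":0.03,"spin":0},
    {"tx":0,"ty":0,"tz":0.06,"spin":0},
    {"tx":0,"ty":0,"tz":0.1,"spin":0},
    {"tx":0,"ty":0,"tz":0.13,"spin":0},
    {"tx":0,"ty":0,"tz":0.15,"spin":0},
    {"tx":0,"ty":0,"tz":0.15,"spin":0},
    {"tx":0,"ty":0,"tz":0.15,"spin":0}
  ]
}}

```text
t: 27.85
ee_pos: [473.9, 121.4, 155.4]
orientation: [2.292, 2.148, 0.001]
ft_force: [0.3, -1.2, -0.4]
width: 50.2
grasp_force: 30.0
```

```bash
python3 - <<'E'
from fit import *
c=ctrl.get_obs(); print(c["ee_pos"],c["orientation"],c["width"],c["ft_force"])
im=ctrl.get_image("scene")[:,:,::-1]; u=px("scene",[474,121,160])[0].astype(int); print(u)
cv2.imwrite("pics/c10.png",cv2.resize(im[u[1]-50:u[1]+50,u[0]-50:u[0]+50],(500,500),interpolation=cv2.INTER_CUBIC))
E
```

```text
[473.87119766 121.42558053 155.37781666] [2.29224899e+00 2.14766611e+00 1.11431988e-03] 50.18220216649409 [ 0.30885386 -1.1598425  -0.36780795]
[336 156]
```

View pics/c10.png

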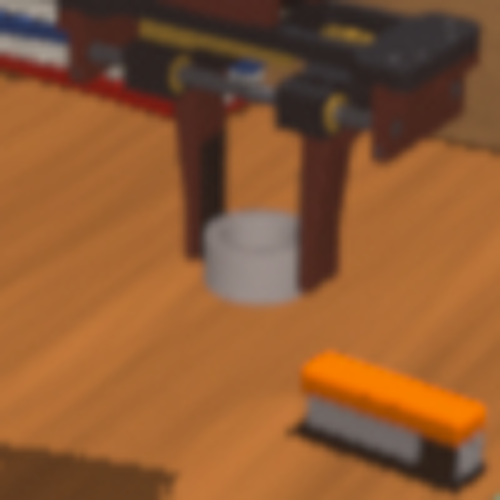

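The tape is gripped squarely (crop px 255,255). I carry it over at height and lower it between the pad and the dish.

Emit:
{"op": "apply_moves", "data": {
  "targets": [
    {"tx":0.015,"ty":0.018,"tz":0,"spin":0},
    {"tx":0.04,"ty":0.047,"tz":0,"spin":0},
    {"tx":0.067,"ty":0.08,"tz":0,"spin":0},
    {"tx":0.095,"ty":0.112,"tz":0,"spin":0},
    {"tx":0.122,"ty":0.143,"tz":0,"spin":0},
    {"tx":0.147,"ty":0.172,"tz":0,"spin":0},
    {"tx":0.162,"ty":0.189,"tz":0,"spin":0},
    {"tx":0.162,"ty":0.189,"tz":-0.02,"spin":0}
  ]
}}

```text
t: 28.7
ee_pos: [638.7, 313.4, 135.0]
orientation: [2.29, 2.149, 0.006]
ft_force: [0.2, 0.6, -0.3]
width: 50.1
grasp_force: 30.0
```

Emit:
{"op": "apply_moves", "data": {
  "targets": [
    {"tx":0,"ty":0,"tz":-0.03,"spin":0},
    {"tx":0,"ty":0,"tz":-0.06,"spin":0},
    {"tx":0,"ty":0,"tz":-0.09,"spin":0},
    {"tx":0,"ty":0,"tz":-0.112,"spin":0},
    {"tx":0,"ty":0,"tz":-0.122,"spin":0},
    {"tx":0,"ty":0,"tz":-0.126,"spin":0},
    {"tx":0,"ty":0,"tz":-0.128,"spin":0},
    {"tx":0,"ty":0,"tz":-0.128,"spin":0}
  ]
}}

```text
t: 29.5
ee_pos: [635.4, 310.3, 7.3]
orientation: [-2.292, -2.148, 0.002]
ft_force: [-1.5, -1.2, 2.2]
width: 49.8
grasp_force: 30.0
```

Emit:
{"op": "apply_moves", "data": {
  "targets": [
    {"tx":0,"ty":0,"tz":0,"spin":0},
    {"tx":0,"ty":0,"tz":0,"spin":0},
    {"tx":0,"ty":0,"tz":0,"spin":0},
    {"tx":0,"ty":0,"tz":0,"spin":0},
    {"tx":0,"ty":0,"tz":0.02,"spin":0},
    {"tx":0,"ty":0,"tz":0.05,"spin":0},
    {"tx":0,"ty":0,"tz":0.09,"spin":0},
    {"tx":0,"ty":0,"tz":0.13,"spin":0}
  ],
  "gripper": -0.5
}}

```text
t: 30.3
ee_pos: [635.9, 310.4, 139.7]
orientation: [2.293, 2.148, 0.0]
ft_force: [0.8, 0.0, -0.3]
width: 65.7
grasp_force: 0.0
```

Emit:
{"op": "apply_moves", "data": {
  "targets": [
    {"tx":-0.03,"ty":-0.02,"tz":0.02,"spin":8},
    {"tx":-0.06,"ty":-0.055,"tz":0.04,"spin":16},
    {"tx":-0.09,"ty":-0.09,"tz":0.06,"spin":24},
    {"tx":-0.12,"ty":-0.13,"tz":0.08,"spin":32},
    {"tx":-0.15,"ty":-0.17,"tz":0.08,"spin":40},
    {"tx":-0.175,"ty":-0.21,"tz":0.08,"spin":48},
    {"tx":-0.19,"ty":-0.25,"tz":0.08,"spin":56},
    {"tx":-0.2,"ty":-0.29,"tz":0.08,"spin":64}
  ]
}}

```text
t: 31.1
ee_pos: [435.1, 21.0, 218.7]
orientation: [0.806, 3.034, 0.001]
ft_force: [0.7, -0.2, -0.1]
width: 65.6
grasp_force: 0.0
```

```bash
sed -i 's/tape=(478,123/tape=(636,311/; s/\[0\],0),stapler/[0],2),stapler/' m4.py; python3 m4.py tape clip_dish ink_pad stapler; python3 - <<'E'
from fit import *
im=ctrl.get_image("scene")[:,:,::-1]; t=ctrl.get_image("top")[:,:,::-1]
o=np.hstack([cv2.resize(im[160:260,365:465],(400,400),interpolation=cv2.INTER_CUBIC),cv2.resize(t[140:240,145:245],(400,400),interpolation=cv2.INTER_CUBIC)])
cv2.imwrite("pics/c11.png",o)
E
```

```text
tape top [6.35893e+02 3.08433e+02 1.54000e-01] 0.057
tape scene [6.38525e+02 3.09065e+02 9.00000e-03] 0.188
clip_dish top [6.38822e+02 3.91984e+02 9.30000e-02] 0.16
clip_dish scene [6.39873e+02 3.91458e+02 2.01000e-01] 0.199
ink_pad top [ 6.34326e+02  2.29003e+02 -9.60000e-02] 0.055
ink_pad scene [ 6.35646e+02  2.27399e+02 -5.60000e-02] 0.083
stapler top [ 4.77877e+02  2.49369e+02 -1.35000e-01] 0.096
stapler scene [ 4.80997e+02  2.48327e+02 -1.92000e-01] 0.109
```

View pics/c11.png

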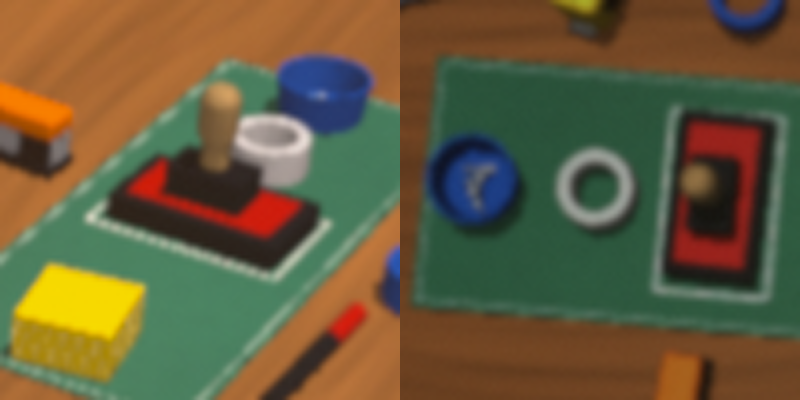

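The tape lies flat midway between the pad and the dish: the fit gives (637,309) against a midpoint of (637,310). The stapler is last.

Emit:
{"op": "apply_moves", "data": {
  "targets": [
    {"tx":0.005,"ty":0.028,"tz":0,"spin":3},
    {"tx":0.012,"ty":0.065,"tz":0,"spin":6},
    {"tx":0.02,"ty":0.105,"tz":0,"spin":10},
    {"tx":0.028,"ty":0.145,"tz":0,"spin":14},
    {"tx":0.035,"ty":0.185,"tz":0,"spin":18},
    {"tx":0.041,"ty":0.215,"tz":-0.02,"spin":20.6},
    {"tx":0.0435,"ty":0.229,"tz":-0.05,"spin":20.6},
    {"tx":0.0435,"ty":0.229,"tz":-0.08,"spin":20.6}
  ]
}}

```text
t: 32.8
ee_pos: [480.9, 253.7, 136.6]
orientation: [0.257, 3.129, 0.002]
ft_force: [0.1, 0.3, -0.8]
width: 65.8
grasp_force: 0.0
```

Emit:
{"op": "apply_moves", "data": {
  "targets": [
    {"tx":0,"ty":0,"tz":-0.02,"spin":0},
    {"tx":0,"ty":0,"tz":-0.045,"spin":0},
    {"tx":0,"ty":0,"tz":-0.07,"spin":0},
    {"tx":0,"ty":0,"tz":-0.095,"spin":0},
    {"tx":0,"ty":0,"tz":-0.11,"spin":0},
    {"tx":0,"ty":0,"tz":-0.119,"spin":0},
    {"tx":0,"ty":0,"tz":-0.119,"spin":0},
    {"tx":0,"ty":0,"tz":-0.119,"spin":0}
  ]
}}

```text
t: 33.6
ee_pos: [480.5, 251.5, 18.7]
orientation: [0.261, 3.13, 0.001]
ft_force: [0.1, -0.1, 0.3]
width: 66.0
grasp_force: 0.0
```

Emit:
{"op": "apply_moves", "data": {
  "targets": [
    {"tx":0,"ty":0,"tz":0,"spin":0},
    {"tx":0,"ty":0,"tz":0,"spin":0},
    {"tx":0,"ty":0,"tz":0,"spin":0},
    {"tx":0,"ty":0,"tz":0,"spin":0},
    {"tx":0,"ty":0,"tz":0,"spin":0},
    {"tx":0,"ty":0,"tz":0,"spin":0},
    {"tx":0,"ty":0,"tz":0,"spin":0},
    {"tx":0,"ty":0,"tz":0,"spin":0}
  ],
  "gripper": 1
}}

```text
t: 34.4
ee_pos: [480.0, 251.3, 18.3]
orientation: [-0.261, -3.131, 0.0]
ft_force: [-0.6, -1.0, 3.2]
width: 26.1
grasp_force: 29.7
```

Emit:
{"op": "apply_moves", "data": {
  "targets": [
    {"tx":0,"ty":0,"tz":0.01,"spin":0},
    {"tx":0,"ty":0,"tz":0.03,"spin":0},
    {"tx":0,"ty":0,"tz":0.06,"spin":0},
    {"tx":0,"ty":0,"tz":0.09,"spin":0},
    {"tx":0,"ty":0,"tz":0.1,"spin":0},
    {"tx":0,"ty":0,"tz":0.1,"spin":0},
    {"tx":0,"ty":0,"tz":0.1,"spin":0},
    {"tx":0,"ty":0,"tz":0.1,"spin":0}
  ]
}}

```text
t: 35.2
ee_pos: [479.1, 250.9, 116.7]
orientation: [-0.26, -3.129, 0.002]
ft_force: [-0.2, -0.3, -1.6]
width: 25.9
grasp_force: 29.7
```

```bash
python3 - <<'E'
from fit import *
c=ctrl.get_obs(); print(c["ee_pos"],c["orientation"],c["width"],c["ft_force"])
im=ctrl.get_image("scene")[:,:,::-1]; u=px("scene",[480,250,120])[0].astype(int); print(u)
cv2.imwrite("pics/c12.png",cv2.resize(im[u[1]-50:u[1]+50,u[0]-50:u[0]+50],(500,500),interpolation=cv2.INTER_CUBIC))
E
```

```text
[479.059858   250.86056007 116.73999164] [-2.60324937e-01 -3.12851420e+00  2.14982918e-03] 25.861053188565997 [-0.18717015 -0.27542268 -1.62764397]
[364 151]
```

View pics/c12.png

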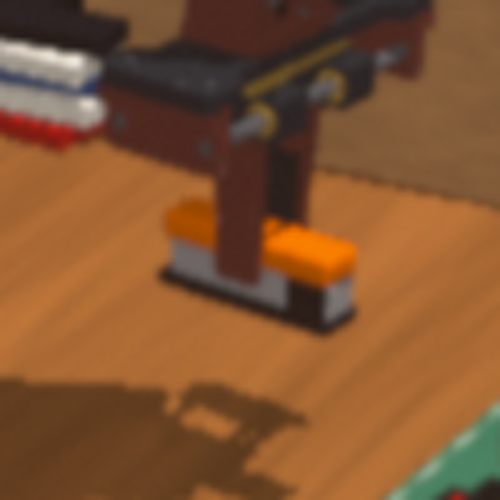

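The stapler is held upright near mid-length (crop px 240,240). I carry it to its place between the pad and the memo block.

Emit:
{"op": "apply_moves", "data": {
  "targets": [
    {"tx":0.012,"ty":-0.012,"tz":0.01,"spin":1},
    {"tx":0.032,"ty":-0.03,"tz":0.02,"spin":2},
    {"tx":0.055,"ty":-0.048,"tz":0.02,"spin":3},
    {"tx":0.08,"ty":-0.066,"tz":0.02,"spin":4},
    {"tx":0.105,"ty":-0.08,"tz":0.02,"spin":5},
    {"tx":0.13,"ty":-0.092,"tz":0.02,"spin":6},
    {"tx":0.1475,"ty":-0.1005,"tz":0.02,"spin":6},
    {"tx":0.1475,"ty":-0.1005,"tz":0.01,"spin":6}
  ]
}}

```text
t: 36.05
ee_pos: [630.1, 149.8, 127.8]
orientation: [0.099, 3.138, 0.001]
ft_force: [0.5, -0.3, -1.2]
width: 26.0
grasp_force: 29.7
```

Emit:
{"op": "apply_moves", "data": {
  "targets": [
    {"tx":0,"ty":0,"tz":-0.02,"spin":0},
    {"tx":0,"ty":0,"tz":-0.045,"spin":0},
    {"tx":0,"ty":0,"tz":-0.07,"spin":0},
    {"tx":0,"ty":0,"tz":-0.085,"spin":0},
    {"tx":0,"ty":0,"tz":-0.095,"spin":0},
    {"tx":0,"ty":0,"tz":-0.1,"spin":0},
    {"tx":0,"ty":0,"tz":-0.1,"spin":0},
    {"tx":0,"ty":0,"tz":-0.1,"spin":0}
  ]
}}

```text
t: 36.85
ee_pos: [628.1, 151.0, 28.9]
orientation: [0.096, 3.139, 0.0]
ft_force: [-0.5, 0.2, -1.2]
width: 25.7
grasp_force: 29.7
```

```bash
python3 - <<'E'
from fit import *
c=ctrl.get_obs(); print(c["ee_pos"],c["orientation"],c["width"],c["ft_force"])
im=ctrl.get_image("scene")[:,:,::-1]
cv2.imwrite("pics/c13.png",cv2.resize(im[150:270,345:465],(600,600),interpolation=cv2.INTER_CUBIC))
E
```

```text
[628.12935663 151.04874013  28.94876294] [9.61447483e-02 3.13886560e+00 4.71959577e-04] 25.741625741101984 [-0.46758168  0.15707332 -1.15157683]
```

View pics/c13.png

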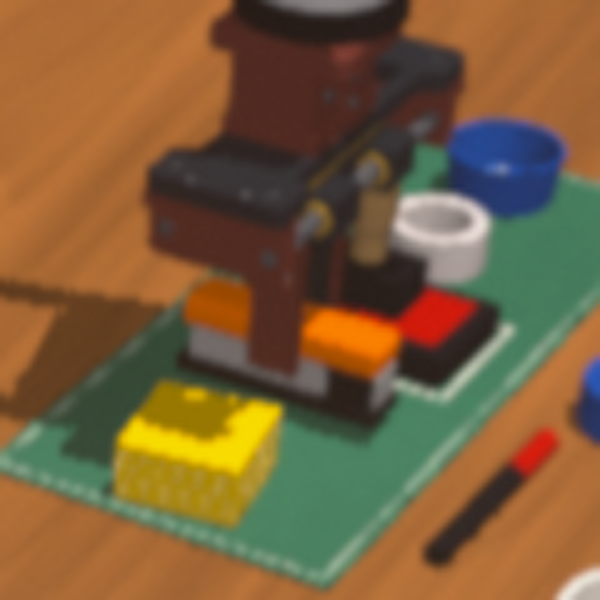

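That crop shows the stapler hovering between the pad and the memo block. It was also my 15th picture, one over the limit of 14, so I'll view no more and use numeric fits only.

Emit:
{"op": "apply_moves", "data": {
  "targets": [
    {"tx":0,"ty":0,"tz":-0.002,"spin":0},
    {"tx":0,"ty":0,"tz":-0.004,"spin":0},
    {"tx":0,"ty":0,"tz":-0.006,"spin":0},
    {"tx":0,"ty":0,"tz":-0.007,"spin":0},
    {"tx":0,"ty":0,"tz":-0.008,"spin":0},
    {"tx":0,"ty":0,"tz":-0.008,"spin":0},
    {"tx":0,"ty":0,"tz":-0.008,"spin":0},
    {"tx":0,"ty":0,"tz":-0.008,"spin":0}
  ]
}}

```text
t: 37.7
ee_pos: [627.5, 150.8, 20.3]
orientation: [-0.096, -3.14, 0.0]
ft_force: [-1.5, -0.5, 2.9]
width: 26.2
grasp_force: 29.7
```

Touching down (about 4 N), so I release with a limited opening and rise straight up.

Emit:
{"op": "apply_moves", "data": {
  "targets": [
    {"tx":0,"ty":0,"tz":0,"spin":0},
    {"tx":0,"ty":0,"tz":0,"spin":0},
    {"tx":0,"ty":0,"tz":0,"spin":0},
    {"tx":0,"ty":0,"tz":0,"spin":0},
    {"tx":0,"ty":0,"tz":0.01,"spin":0},
    {"tx":0,"ty":0,"tz":0.04,"spin":0},
    {"tx":0,"ty":0,"tz":0.08,"spin":0},
    {"tx":0,"ty":0,"tz":0.12,"spin":0}
  ],
  "gripper": 0
}}

```text
t: 38.5
ee_pos: [627.2, 150.7, 141.7]
orientation: [-0.096, -3.139, 0.0]
ft_force: [-0.7, 0.0, 0.9]
width: 44.1
grasp_force: 0.0
```

Emit:
{"op": "apply_moves", "data": {
  "targets": [
    {"tx":-0.02,"ty":-0.02,"tz":0.02,"spin":0},
    {"tx":-0.05,"ty":-0.045,"tz":0.04,"spin":0},
    {"tx":-0.08,"ty":-0.07,"tz":0.06,"spin":0},
    {"tx":-0.11,"ty":-0.1,"tz":0.08,"spin":0},
    {"tx":-0.14,"ty":-0.13,"tz":0.08,"spin":0},
    {"tx":-0.165,"ty":-0.16,"tz":0.08,"spin":0},
    {"tx":-0.185,"ty":-0.19,"tz":0.08,"spin":0},
    {"tx":-0.195,"ty":-0.21,"tz":0.08,"spin":0}
  ]
}}

```text
t: 39.3
ee_pos: [430.7, -60.4, 220.9]
orientation: [0.097, 3.14, -0.0]
ft_force: [1.0, 0.3, 0.5]
width: 43.9
grasp_force: 0.0
```

```bash
sed -i 's/stapler=(480,249,\[-.16\],0)/stapler=(627,151,[-.06],2)/' m4.py; python3 m4.py ink_pad stamp tape stapler clip_dish memo_block
```

```text
ink_pad top [ 6.33751e+02  2.28750e+02 -8.40000e-02] 0.044
ink_pad scene [ 6.35835e+02  2.30077e+02 -1.13000e-01] 0.149
stamp top [ 6.30660e+02  2.28001e+02 -1.34000e-01] 0.129
stamp scene [6.32172e+02 2.30385e+02 2.57000e-01] 0.238
tape top [6.36873e+02 3.08122e+02 2.72000e-01] 0.051
tape scene [ 6.39888e+02  3.10096e+02 -1.19000e-01] 0.48
stapler top [ 6.24091e+02  1.51289e+02 -5.40000e-02] 0.119
stapler scene [ 6.27507e+02  1.49951e+02 -1.85000e-01] 0.203
clip_dish top [ 6.39745e+02  3.92203e+02 -1.30000e-02] 0.153
clip_dish scene [6.40928e+02 3.90550e+02 1.37000e-01] 0.187
memo_block top [6.21171e+02 7.31550e+01 1.19000e-01] 0.087
memo_block scene [6.23241e+02 7.02340e+01 1.31000e-01] 0.065
```

```bash
python3 -c "
from workcell import ctrl
print(ctrl.close_job())"
```

```text
the job is handed in; nothing more can be done
None
```

The job is handed in: pad in the outline, stamp upright on it, tape and stapler midway, all in the order asked and within about 3 mm by my camera fits. The final layout was checked by those fits alone, because I had already viewed 15 pictures, one over the limit of 14.

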